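Stack the game boxes and hold the camera mast up for the shot

TASK

We are styling the shelf corner for a photo: stack the green game box squarely on the blue one, leaving the blue one where it stands, and then the yellow box squarely on the green one, setting each down gently and letting go of it. Then take hold of the camera mast's head so that its red release button is pressed in, pull the mast straight up past its first stop to its second stop, and finish while holding it up there with the button pressed. Leave the cactus, the wooden jar and the copper tin alone.

Things in the scene. Friction and masses are not known exactly. Their poses are not given: they have to be found in the camera images.
- blue_box: closed blue card game box, 92 x 60 x 40 mm (x, y, z), 0.4 kg, standing loose on the table, the foot of the column. Origin at the centre of its underside; its x axis runs along the 92 mm side, z up.
- green_box: closed green card game box, 92 x 60 x 40 mm, about 0.15 kg, loose on the table. Origin at the centre of its underside; x along the 92 mm side, z up.
- yellow_box: closed yellow card game box, 92 x 60 x 40 mm, about 0.15 kg, loose on the table. Origin at the centre of its underside; x along the 92 mm side, z up.
- mast_head: black head block on top of the telescopic camera mast, 34 x 30 x 48 mm (x, y, z); origin at the centre of its underside, 118 mm above the table at the start; z up. The red button is on its +x face; a small grey camera hangs on its -y side (58 mm along x, from 41 to 79 mm out, top 38 mm above the origin). It moves only straight up and down; with tube and camera about 0.25 kg.
- mast_grip (a point): point in the middle of the head block, 22 mm below its top, level with the button's axis; axes as the head's. Grasp here from above with the fingers closing along its x axis: one finger on the red button, the other on the opposite (-x) face. Below, on the table, the mast's fixed round foot, 110 mm across, 14 mm high.
- button_top (a point): centre of the red button's outer face (20 mm across), standing 6 mm out of the head's +x face when not pressed; pressed, it goes in along the head's -x.
- mast_slide (a joint): how far the mast is pulled up, m: 0 down (at the start), first stop 0.07, second stop (hard end) 0.14. A tongue inside stops it at 0.002 and 0.072 unless the button is in more than about 3 mm; with the button kept in it runs freely (3 to 5 N) past the first stop to the second. Let go at the second stop, it sinks to about 0.08.
- release_button (a joint): travel of the red button, m: 0 out; 0.006 when its face is flush with the head's +x face, 0.008 at its end; it springs back, and takes about 2 N to start and 5.5 N at 0.006.
- cactus: cactus in a white pot, 68 mm across, 125 mm tall, loose; origin at the centre of its underside. Leave alone.
- wood_jar: closed brown wooden jar, 94 mm across, 100 mm tall, loose; origin at the centre of its underside. Leave alone.
- tin: closed copper tin with a light lid, 60 mm across, 50 mm tall, loose; origin at the centre of its underside. Leave alone.
Mind the look-alikes: they are no part of the job. Of the things that look like the part that bears mast_head, the middle-sized one is meant.

How it is judged:
By the outcome, as a careful person would: the job done as asked, in the order asked, and still so for the second after the job is handed in, while the arm keeps its last pose, push and grip.
It also fails if it takes over 67 s, if anything falls off the work surface, if the arm or the gripper's body presses on something with over 40 N, if the wrist force passes 120 N, or if a joint passes its speed limit or range.

ROBOT

A 6-joint arm with a two-finger parallel gripper is mounted at the origin on the work surface. World frame = base frame: x ahead of the robot, y to its left, z up, the work surface at z = 0. Lengths are in m, angles in rad, forces in N, time in s.
With the tool pointing down it reaches from about 0.35 to 0.85 m from the base axis. Payload 8.1 kg.
Tool frame: the origin (TCP) lies at the very end of the fingers, on their centre line; the grasp point (between the pads) lies 19 mm behind it; z points along the fingers, y is the line along which they close (so a half turn about z gives the same grasp; the last joint's range is limited). The gripper opens to 85 mm and grips with 20 to 120 N. Pads are 22 mm wide; open, the fingers measure 114 mm over their backs; the gripper's body (76 mm by 85 mm) begins 54 mm behind the grasp point. The pads swing forward as they close: fully open they stand 13 mm farther back than shut.
Start: joints at [-1.208, 0.13, 1.488, -0, 1.523, -0.085], TCP at [0.26, -0.541, 0.231] pointing down, gripper open.
Joint ranges: [-2.96, 2.96], [-0.89, 2.26], [0.02, 2.5], [-1.34, 4.48], [0, 2.73], [-2.66, 2.66]. Speed limits (rad/s): [2.39, 2.39, 2.79, 3.14, 3.14, 3.14].

INTERFACE

Orientations are given as a unit quaternion [w, x, y, z].
In Python, from rig import sense, optics, r gives the robot as it stands.
- The arm moves only by the shell command python3 -m creep 'ROWS'. ROWS is JSON, a list of rows, each an object of numbers: "ax", "ay", "az": the turn, a rotation vector about the tool's x, y, z in degrees; "x", "y", "z": the shift along the tool's x, y, z in mm; "jaw": the finger opening in mm, from 0 to 85.4. In form: [{"ax": .., "ay": .., "az": .., "x": .., "y": .., "z": .., "jaw": ..}, ...]. A call has 1 to 20 rows; each row is the pose to reach, as a shift and turn from the pose commanded when the call began, along the tool's axes at that moment; what a row does not reach only later rows make up. A row lasts 1/8 s, in which the tool goes at most 62.5 mm and 10.7 degrees, less where a joint would pass 70% of its speed; a pose out of reach is approached as far as the arm can. A call with a gripper value outside its range is refused whole. The fingers move at their own pace and stop on an object; the grip force is fixed at half the most. Time passes only in rows, so rows that repeat a pose let the fingers close. It gives the time, the measured TCP pose, the force, the opening and the grip force at its end, in the units of the state.
- sense(): the state, without advancing time (a new reading comes with each control period).
- optics.read_camera(name): name is "scene" or "side" or "wrist"; returns (picture, depth): 480x640x3 uint8, red, green, blue; 480x640 float32, m along the optical axis (not along the pixel's ray), 0 where there is no reading.
- optics.calibration(name): a dict with "fx", "fy", "cx", "cy" (pixels), "k1" (the pictures are not rectified: a ray, as slopes to the right and down, at radius r is drawn at 1 + k1 r^2 times it, then the intrinsics apply), "eye" and "rotation" of the camera in the world; the wrist camera has in their place "mount" (4x4, takes a point from camera to tool coordinates, whose origin is the TCP and whose axes are the flange's). Camera axes: x right, y up, looking along -z (the intrinsics and any distortion apply to the point x, -y, -z); pixel columns grow to the right and rows downward; lengths in m; the calibration is good to about 2 mm. A picture is of the moment at which its call begins: read the wrist's pose just before it. calibration takes no time and is no camera call.
- r.job_done(): hands the job in; it is judged then, once.
The state is a dict: "t": time; "joint_pos": joint angles; "dq": joint speeds; "effort": joint torques, N m; "tcp_pos": TCP position; "tcp_rot": TCP orientation; "contact_force": force on the tool from outside, world axes, zero at the start; "moment": the same for the moment, N m; "width": finger opening in m; "gripper_force": force on a finger pad.
Only numpy, scipy, OpenCV 4.12 (cv2) and the standard library are available. Lean on these libraries where they do the work, as an engineer would, in place of code of your own. Each camera call takes 0.05 s, during which the arm holds its last target. There are 200 camera calls.

## Working session

There is one attempt and no reset: what is moved stays moved. The work goes in short steps, Python scripts to look and compute and a shell command to move; the robot and the scene stay as the last step left them, time stands still between calls to the robot, and variables do not carry over. Pictures are saved under pics/ and viewed, at most 10 in all, crops included, and the job is handed in when it is done.

```bash
ls; mkdir -p pics; python3 - <<'E'
from rig import sense, optics, r
import cv2
s=sense(); print(s)
for n in("scene","side"):
    p,d=optics.read_camera(n); cv2.imwrite(f"pics/{n}0.png",p[:,:,::-1])
    import numpy as np; np.savez(f"{n}0.npz",p=p,d=d)
    print(n,optics.calibration(n))
print(optics.calibration("wrist"))
E
```

```text
pics
{'t': 0.0, 'joint_pos': array([-1.20841723e+00,  1.31144593e-01,  1.48928086e+00, -1.68168168e-05,
        1.52301341e+00, -8.53864378e-02]), 'dq': array([-0.00132529, -0.00187485,  0.00092857,  0.00125326,  0.00048097,
       -0.00088931]), 'effort': array([-2.54969113e-03, -5.69390059e+01, -5.00562751e+01, -4.77047233e-04,
        1.48769736e-02, -1.66959080e-05]), 'tcp_pos': array([ 0.25959631, -0.54031969,  0.23025347]), 'tcp_rot': array([-9.13103878e-04,  9.75042254e-01,  2.22017457e-01, -1.35755983e-04]), 'contact_force': array([-0.2219033 , -0.21424477,  0.0119032 ]), 'moment': array([0.02267028, 0.07791292, 0.01337887]), 'gripper_force': 0.0, 'width': 0.08525842255708596}
scene {'fx': 593.0165907769482, 'fy': 593.0165907769482, 'cx': 308.01305154239503, 'cy': 248.52854535226479, 'k1': -0.1622462520345257, 'eye': array([ 1.35168044, -0.50255225,  0.81183518]), 'rotation': array([0.77526468, 0.39907849, 0.23113635, 0.43159822])}
side {'fx': 484.1385387404691, 'fy': 484.1385387404691, 'cx': 310.4110000949163, 'cy': 242.1849326557417, 'k1': 0.04047775393035612, 'eye': array([ 0.36346758, -0.60564291,  0.69427615]), 'rotation': array([ 0.90495145,  0.40125848, -0.04791965, -0.13325998])}
{'fx': 353.2152825228619, 'fy': 353.2152825228619, 'cx': 326.136307180028, 'cy': 241.83839018293042, 'k1': -0.041896883619166055, 'mount': array([[ 8.11711705e-05,  9.55833987e-01,  2.93907099e-01,
         7.47373294e-02],
       [ 9.99999935e-01,  2.59421880e-05, -3.60547910e-04,
         1.16824275e-03],
       [-3.52248540e-04,  2.93907109e-01, -9.55833922e-01,
        -1.43786062e-01],
       [ 0.00000000e+00,  0.00000000e+00,  0.00000000e+00,
         1.00000000e+00]])}
```

View pics/scene0.png

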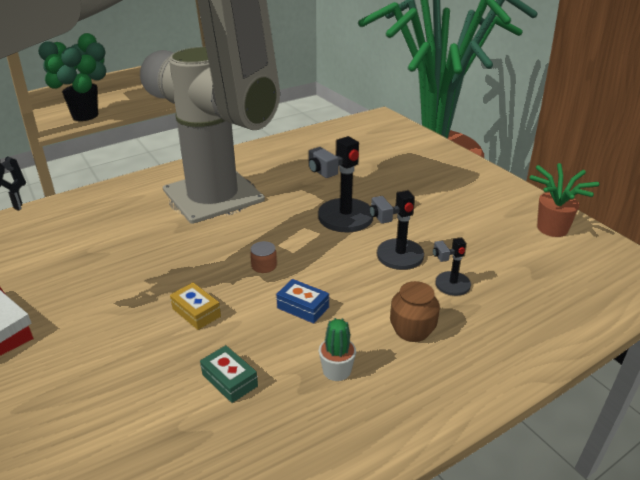

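View pics/side0.png

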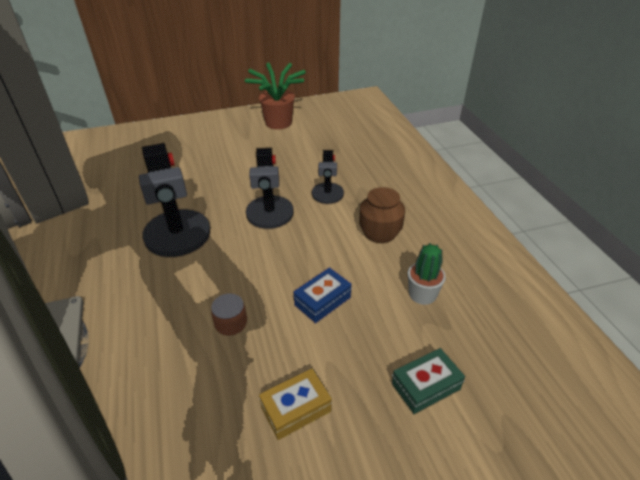

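Scene view: the boxes are green (229,372), yellow (195,305) and blue (303,300). The tin is at (263,257), the jar at (415,310) and the cactus at (338,350). Three masts could be taken for the target: large head (347,153), middle (404,205), small (458,248). In the side view they are at (157,160), (265,158) and (328,158). I choose the middle one: scene (404,205), side (265,158).

```bash
cat > h.py <<'E'
import numpy as np, cv2
from scipy.spatial.transform import Rotation as R
from rig import sense, optics, r
def cam(n,s=None):
    c=optics.calibration(n)
    if n=="wrist":
        T=np.eye(4);T[:3,:3]=rot(s["tcp_rot"]);T[:3,3]=s["tcp_pos"];T=T@c["mount"]
        return c,T[:3,:3],T[:3,3]
    return c,rot(c["rotation"]),np.array(c["eye"])
def rot(q): return R.from_quat(np.r_[q[1:],q[0]]).as_matrix()
def und(c,uv):
    uv=np.asarray(uv,float).reshape(-1,1,2)
    K=np.array([[c["fx"],0,c["cx"]],[0,c["fy"],c["cy"]],[0,0,1]])
    return cv2.undistortPoints(uv,K,np.array([c["k1"],0,0,0.]))[:,0]
def rays(C,uv):
    c,Rm,e=C; x=und(c,uv); return np.c_[x[:,0],-x[:,1],-np.ones(len(x))]@Rm.T
def plane(C,uv,z):
    d=rays(C,uv); return C[2]+d*((z-C[2][2])/d[:,2])[:,None]
def pts(C,uv,dep): return C[2]+rays(C,uv)*np.asarray(dep)[:,None]
def cross2(Ca,ua,Cb,ub):
    A=rays(Ca,[ua])[0];B=rays(Cb,[ub])[0];A/=np.linalg.norm(A);B/=np.linalg.norm(B)
    t=np.linalg.lstsq(np.c_[A,-B],Cb[2]-Ca[2],rcond=None)[0]
    a,b=Ca[2]+A*t[0],Cb[2]+B*t[1]; return (a+b)/2,np.linalg.norm(a-b)
def snap(n):
    s=sense();p,d=optics.read_camera(n);return cam(n,s),p,d,s
HUE={"green":(70,100),"yellow":(18,27),"blue":(103,125)}
def box(C,p,d,col,z,near=None):
    """top face of a box at height z: hull of coloured pixels whose depth puts them at z"""
    hsv=cv2.cvtColor(p,cv2.COLOR_RGB2HSV);lo,hi=HUE[col]
    m=cv2.inRange(hsv,(lo,(190 if col=="yellow" else 90),25),(hi,255,255))
    v,u=np.nonzero((m>0)&(d>0));w=pts(C,np.c_[u,v],d[v,u])
    k=(abs(w[:,2]-z)<0.006)&(w[:,0]>.2)&(w[:,0]<.9)&(abs(w[:,1])<.7)
    if near is not None:k&=np.hypot(w[:,0]-near[0],w[:,1]-near[1])<.08
    mm=np.zeros(m.shape,np.uint8);mm[v[k],u[k]]=1
    n,l,st,_=cv2.connectedComponentsWithStats(mm,connectivity=8)
    i=1+st[1:,4].argmax();v,u=np.nonzero(l==i)
    g=plane(C,np.c_[u,v],z)[:,:2]
    (cx,cy),(a,b),th=cv2.minAreaRect((g*1000).astype(np.float32))
    if a<b:a,b,th=b,a,th+90
    return np.round([cx,cy,(th+90)%180-90,a,b,np.median(w[k][:,2])*1000,len(v),u.mean(),v.mean()],1)
E
python3 - <<'E'
from h import *
for n in("scene","side"):
    f=np.load(n+"0.npz");C=cam(n);p,d=f["p"],f["d"]
    print(n,"x y ang L W z px")
    for c in HUE: print(c,box(C,p,d,c,.04))
    # button
    hsv=cv2.cvtColor(p,cv2.COLOR_RGB2HSV);m=cv2.inRange(hsv,(0,170,90),(6,255,255))|cv2.inRange(hsv,(174,170,90),(180,255,255))
    nn,l,st,ce=cv2.connectedComponentsWithStats(m)
    for i in range(1,nn):
        if st[i,4]>12:
            v,u=np.nonzero((l==i)&(d>0)); print("red",ce[i].round(1),st[i,4],np.median(pts(C,np.c_[u,v],d[v,u]),0).round(4) if len(v) else "")
p=np.load("scene0.npz")["p"][170:270,340:480,::-1];q=np.load("side0.npz")["p"][130:230,215:355,::-1]
cv2.imwrite("pics/crop.png",cv2.resize(np.vstack([p,q]),None,fx=3,fy=3,interpolation=cv2.INTER_CUBIC))
E
```

```text
scene x y ang L W z px
green [ 645.5 -252.2   11.3   95.6   61.7   41.6  747.   228.2  370.2]Traceback (most recent call last):
  File "<stdin>", line 5, in <module>
  File "h.py", line 31, in box
    v,u=np.nonzero((m>0)&(d>0));w=pts(C,np.c_[u,v],d[v,u])
                                  ~~~^^^^^^^^^^^^^^^^^^^^^
  File "h.py", line 19, in pts
    def pts(C,uv,dep): return C[2]+rays(C,uv)*np.asarray(dep)[:,None]
                                   ~~~~^^^^^^
  File "h.py", line 16, in rays
    c,Rm,e=C; x=und(c,uv); return np.c_[x[:,0],-x[:,1],-np.ones(len(x))]@Rm.T
                ~~~^^^^^^
  File "h.py", line 14, in und
    return cv2.undistortPoints(uv,K,np.array([c["k1"],0,0,0.]))[:,0]
           ~~~~~~~~~~~~~~~~~~~^^^^^^^^^^^^^^^^^^^^^^^^^^^^^^^^^
cv2.error: OpenCV(4.12.0) /io/opencv/modules/calib3d/src/undistort.dispatch.cpp:347: error: (-215:Assertion failed) CV_IS_MAT(_src) && CV_IS_MAT(_dst) && (_src->rows == 1 || _src->cols == 1) && (_dst->rows == 1 || _dst->cols == 1) && _src->cols + _src->rows - 1 == _dst->rows + _dst->cols - 1 && (CV_MAT_TYPE(_src->type) == CV_32FC2 || CV_MAT_TYPE(_src->type) == CV_64FC2) && (CV_MAT_TYPE(_dst->type) == CV_32FC2 || CV_MAT_TYPE(_dst->type) == CV_64FC2) in function 'cvUndistortPointsInternal'
```

```bash
python3 - <<'E'
from h import *
p=np.load("scene0.npz")["p"];hsv=cv2.cvtColor(p,cv2.COLOR_RGB2HSV)
print(hsv[300:312:3,176:184:3].tolist(),hsv[293:297:2,182:186:2].tolist(), hsv[330,220].tolist())
q=np.load("side0.npz")["p"];print(cv2.cvtColor(q,cv2.COLOR_RGB2HSV)[395:402:3,268:274:3].tolist())
E
sed -i 's/(18,27)/(17,30)/; s/190 if col/165 if col/' h.py
cat > m0.py <<'E'
from h import *
for n in("scene","side"):
    f=np.load(n+"0.npz");C=cam(n);p,d=f["p"],f["d"]
    print(n,"x y ang L W z px")
    for c in HUE:
        try: print(c,box(C,p,d,c,.04))
        except Exception as e: print(c,"none")
    hsv=cv2.cvtColor(p,cv2.COLOR_RGB2HSV);m=cv2.inRange(hsv,(0,170,90),(6,255,255))|cv2.inRange(hsv,(174,170,90),(180,255,255))
    nn,l,st,ce=cv2.connectedComponentsWithStats(m)
    for i in range(1,nn):
        if st[i,4]>12:
            v,u=np.nonzero((l==i)&(d>0)); print("red",ce[i].round(1),st[i,4],np.median(pts(C,np.c_[u,v],d[v,u]),0).round(4) if len(v) else "")
p=np.load("scene0.npz")["p"][170:270,340:480,::-1];q=np.load("side0.npz")["p"][130:230,215:355,::-1]
cv2.imwrite("pics/crop.png",cv2.resize(np.vstack([p,q]),None,fx=3,fy=3,interpolation=cv2.INTER_CUBIC))
E
python3 m0.py
```

```text
[[[21, 181, 166], [21, 181, 173], [21, 180, 173]], [[22, 133, 146], [21, 181, 149], [21, 180, 173]], [[21, 169, 137], [22, 152, 141], [21, 182, 144]], [[21, 183, 134], [21, 179, 135], [22, 130, 145]]] [[[21, 60, 192], [38, 15, 208]], [[41, 10, 207], [50, 8, 203]]] [19, 102, 177]
[[[20, 169, 146], [20, 126, 150]], [[20, 169, 145], [20, 139, 147]], [[21, 168, 146], [20, 169, 145]]]
scene x y ang L W z px
green [ 645.5 -252.2   11.3   95.6   61.7   41.6  747.   228.2  370.2]
yellow [ 437.9 -230.1   12.8  100.4   63.6   41.2  538.   194.6  301.8]
blue [542.2 -35.2  26.5  96.   67.8  41.8 574.  302.4 296.4]
red [353.1 154.5] 72 [0.3218 0.2402 0.1924]
red [408.3 206.6] 53 [0.523  0.2462 0.1481]
red [461.3 250. ] 32 [0.6635 0.2787 0.1054]
red [ 16.9 339.6] 368 [ 0.3389 -0.5813  0.0193]
red [223.4 361.4] 53 [ 0.6306 -0.253   0.043 ]
red [232.1 369.1] 34 [ 0.6557 -0.2474  0.0428]
side x y ang L W z px
green [ 639.2 -255.7   11.3   90.    58.9   38.6  985.   427.4  378.6]
yellow [ 433.9 -233.4   12.6   89.6   60.8   39.1 1098.   294.3  400.9]
blue [536.8 -39.1  26.5  92.2  61.7  38.7 702.  321.6 290.9]
red [170.8 158. ] 32 [0.3201 0.2332 0.1946]
red [273.5 159. ] 14 [0.5193 0.2408 0.1492]
red [436.  368.6] 37 [ 0.6554 -0.2489  0.0396]
red [422.5 375.8] 75 [ 0.6301 -0.2551  0.0402]
```

View pics/crop.png

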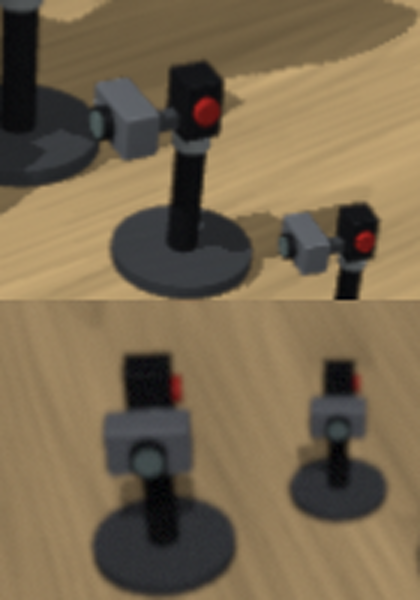

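The crop confirms the choice: the middle-sized mast (upper panel, head at about crop (195,95) → scene (405,202)). Its red button faces roughly world +x and its camera hangs on -y. Next I map the obstacles and work out the first hover.

```bash
cat >> h.py <<'E'
def head(s):
    M=rot(s["tcp_rot"]);return np.degrees(np.arctan2(M[1,0],M[0,0]))
def go(x,y,z,phi):
    """shift/turn (mm, deg) in tool axes from the measured pose to x,y,z (mm) with tool x heading phi, pointing down"""
    s=sense();M=rot(s["tcp_rot"]);a=np.radians(phi)
    T=np.array([[np.cos(a),np.sin(a),0],[np.sin(a),-np.cos(a),0],[0,0,-1]])
    print("shift",(M.T@(np.array([x,y,z])-s["tcp_pos"]*1000)).round(1),"turn",np.degrees(R.from_matrix(M.T@T).as_rotvec()).round(2))
def st():
    s=sense();print("t",round(s["t"],2),"tcp",(s["tcp_pos"]*1000).round(1),"phi",head(s).round(2),"w",round(s["width"]*1000,1),"gf",round(s["gripper_force"],1),"F",s["contact_force"].round(1),"q",np.degrees(s["joint_pos"]).round(0))
E
python3 - <<'E'
from h import *
H=np.zeros((250,300),np.float32)
for n in("scene","side"):
    f=np.load(n+"0.npz");C=cam(n);d=f["d"];v,u=np.nonzero(d>0);w=pts(C,np.c_[u,v],d[v,u])
    k=(w[:,2]>.015)&(w[:,2]<.3)&(w[:,0]>.25)&(w[:,0]<.9)&(w[:,1]>-.4)&(w[:,1]<.4);w=w[k]
    H[:]=0;np.maximum.at(H,((w[:,0]/.004).astype(int),((w[:,1]+.5)/.004).astype(int)),w[:,2])
    m=(H>0).astype(np.uint8);m=cv2.morphologyEx(m,cv2.MORPH_CLOSE,np.ones((3,3)))
    N,l,s,ce=cv2.connectedComponentsWithStats(m)
    for i in range(1,N):
        if s[i,4]>30:
            y0,x0,a,b=s[i,:4]*4; print(n,"x %d..%d y %d..%d top %d"%(x0,x0+b,y0-500,y0+a-500,H[l==i].max()*1000))
go(642-60,-254-20,250,11.3)
E
```

```text
scene x 248..368 y 136..312 top 220
scene x 336..400 y -64..-4 top 56
scene x 380..488 y -272..-188 top 46
scene x 444..560 y 168..308 top 172
scene x 488..596 y -84..16 top 47
scene x 588..696 y -292..-212 top 46
scene x 616..672 y 224..300 top 123
scene x 672..764 y 64..160 top 105
scene x 688..764 y -108..-36 top 126
side x 248..368 y 136..312 top 217
side x 336..396 y -68..-4 top 52
side x 380..488 y -272..-188 top 44
side x 456..520 y 168..224 top 156
side x 484..596 y -84..12 top 42
side x 480..532 y 224..272 top 168
side x 588..696 y -292..-212 top 43
side x 612..660 y 220..260 top 111
side x 636..668 y 264..292 top 117
side x 664..764 y 64..148 top 101
side x 688..760 y -108..-40 top 122
shift [ 405.9 -100.6  -19.4] turn [-1.000e-01  1.000e-02  1.436e+01]
```

```bash
python3 -c "
from h import *
go(642+50,-254+10,220,11.3)"
```

```text
shift [518.1 -79.9  10.5] turn [-1.000e-01  1.000e-02  1.436e+01]
```

```bash
python3 -m creep '[{"x":518,"y":-80,"z":10,"az":14.4,"jaw":85},{"x":518,"y":-80,"z":10,"az":14.4,"jaw":85},{"x":518,"y":-80,"z":10,"az":14.4,"jaw":85},{"x":518,"y":-80,"z":10,"az":14.4,"jaw":85},{"x":518,"y":-80,"z":10,"az":14.4,"jaw":85},{"x":518,"y":-80,"z":10,"az":14.4,"jaw":85},{"x":518,"y":-80,"z":10,"az":14.4,"jaw":85},{"x":518,"y":-80,"z":10,"az":14.4,"jaw":85},{"x":518,"y":-80,"z":10,"az":14.4,"jaw":85},{"x":518,"y":-80,"z":10,"az":14.4,"jaw":85},{"x":518,"y":-80,"z":10,"az":14.4,"jaw":85},{"x":518,"y":-80,"z":10,"az":14.4,"jaw":85}]'
cat > w.py <<'E'
import sys
from h import *
C,p,d,s=snap("wrist");cv2.imwrite(f"pics/{sys.argv[1]}.png",p[:,:,::-1]);np.savez(sys.argv[1],p=p,d=d);st()
for a in sys.argv[2:]:
    c,z=a.split(":");
    try:print(c,box(C,p,d,c,float(z)))
    except Exception as e:print(c,"none")
E
python3 w.py w1 green:.04 yellow:.04 blue:.04
```

```text
t 0.15 tcp [ 259.7 -540.4  230.5] phi 25.66 w 85.3 gf 0.0 F [ 0.6 -0.6 -0.3] q [-69.   8.  85.   0.  87.  -5.]
green none
yellow none
blue noneinvalid input at $[0]: expected keys ax, ay, az, x, y, z, jaw
```

View pics/w1.png

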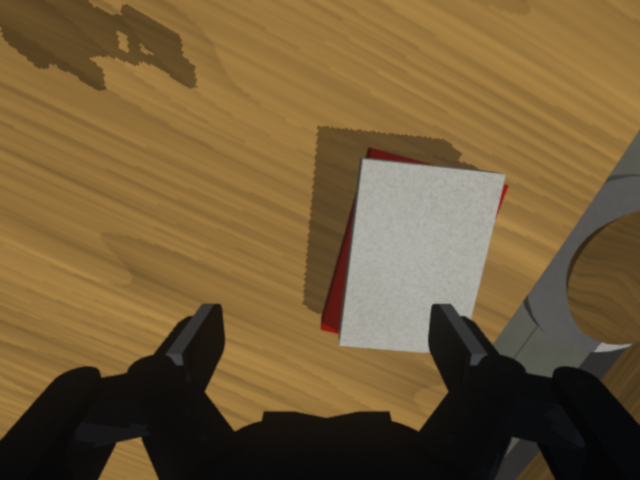

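The move was refused because every key is required. The picture is of the start pose: only a book at about (430,255), with the fingers at the bottom (rows >300). The camera looks ahead along tool +x, so I will hover slightly behind the box.

```bash
python3 -c "
from h import *
go(642-39,-254-8,220,11.3)"; python3 -m creep '[{"ax":0,"ay":0,"az":14.4,"x":430,"y":-102,"z":10,"jaw":85},{"ax":0,"ay":0,"az":14.4,"x":430,"y":-102,"z":10,"jaw":85},{"ax":0,"ay":0,"az":14.4,"x":430,"y":-102,"z":10,"jaw":85},{"ax":0,"ay":0,"az":14.4,"x":430,"y":-102,"z":10,"jaw":85},{"ax":0,"ay":0,"az":14.4,"x":430,"y":-102,"z":10,"jaw":85},{"ax":0,"ay":0,"az":14.4,"x":430,"y":-102,"z":10,"jaw":85},{"ax":0,"ay":0,"az":14.4,"x":430,"y":-102,"z":10,"jaw":85},{"ax":0,"ay":0,"az":14.4,"x":430,"y":-102,"z":10,"jaw":85},{"ax":0,"ay":0,"az":14.4,"x":430,"y":-102,"z":10,"jaw":85},{"ax":0,"ay":0,"az":14.4,"x":430,"y":-102,"z":10,"jaw":85},{"ax":0,"ay":0,"az":14.4,"x":430,"y":-102,"z":10,"jaw":85}]'; python3 w.py w2 green:.04 blue:.04 yellow:.04;python3 -c "
from h import *
go(642,-254,7,11.3)"
```

```text
shift [ 430.  -102.3   10.7] turn [-0.08  0.   14.36]
t: 1.52
tcp_pos: [0.6024, -0.264, 0.2215]
tcp_rot: [0.0, 0.995, 0.097, -0.0]
contact_force: [0.9, -0.1, -0.0]
width: 0.0851
gripper_force: 0.0
t 1.57 tcp [ 602.5 -263.9  221.6] phi 11.15 w 85.3 gf 0.0 F [-0.9  0.1 -0.1] q [-28.  17.  76.  -0.  88.  51.]
green [ 644.3 -251.9   11.3   87.8   56.6   41.1 2382.   317.7  157. ]
blue [ 541.2  -37.    26.    90.6   64.9   41.1 3432.    85.2  229.8]
yellow [ 437.6 -230.5   12.8   96.3   61.2   41.  2660.   265.1  353.4]
shift [ 40.7  -2.1 214.6] turn [ 0.01 -0.01 -0.15]
```

```bash
python3 -m creep '[{"ax":0,"ay":0,"az":0,"x":42.5,"y":-3.3,"z":60,"jaw":85},{"ax":0,"ay":0,"az":0,"x":42.5,"y":-3.3,"z":115,"jaw":85},{"ax":0,"ay":0,"az":0,"x":42.5,"y":-3.3,"z":160,"jaw":85},{"ax":0,"ay":0,"az":0,"x":42.5,"y":-3.3,"z":190,"jaw":85},{"ax":0,"ay":0,"az":0,"x":42.5,"y":-3.3,"z":205,"jaw":85},{"ax":0,"ay":0,"az":0,"x":42.5,"y":-3.3,"z":214,"jaw":85},{"ax":0,"ay":0,"az":0,"x":42.5,"y":-3.3,"z":214,"jaw":50},{"ax":0,"ay":0,"az":0,"x":42.5,"y":-3.3,"z":214,"jaw":50},{"ax":0,"ay":0,"az":0,"x":42.5,"y":-3.3,"z":214,"jaw":50},{"ax":0,"ay":0,"az":0,"x":42.5,"y":-3.3,"z":214,"jaw":50},{"ax":0,"ay":0,"az":0,"x":42.5,"y":-3.3,"z":214,"jaw":50}]'
```

```text
t: 2.95
tcp_pos: [0.6455, -0.2518, 0.0092]
tcp_rot: [0.001, 0.995, 0.098, 0.001]
contact_force: [0.1, -0.4, 6.2]
width: 0.059
gripper_force: 66.7
```

```bash
python3 -m creep '[{"ax":0,"ay":0,"az":0,"x":0,"y":0,"z":-10,"jaw":50},{"ax":0,"ay":0,"az":0,"x":0,"y":0,"z":-40,"jaw":50},{"ax":0,"ay":0,"az":0,"x":0,"y":0,"z":-90,"jaw":50},{"ax":0,"ay":0,"az":0,"x":0,"y":0,"z":-110,"jaw":50},{"ax":0,"ay":0,"az":0,"x":0,"y":0,"z":-110,"jaw":50}]'; python3 -c "
from h import *
st();go(540.5,-37,120,26.3)"
```

```text
t: 3.58
tcp_pos: [0.6455, -0.2517, 0.1195]
tcp_rot: [0.001, 0.995, 0.098, 0.002]
contact_force: [-0.1, -0.4, -1.3]
width: 0.0592
gripper_force: 66.1
t 3.58 tcp [ 645.5 -251.7  119.5] phi 11.26 w 59.2 gf 66.1 F [-0.1 -0.4 -1.3] q [-26.  25.  76.   0.  79.  53.]
shift [ -61.1 -231.1   -1.3] turn [  0.16  -0.16 -15.04]
```

```bash
python3 -m creep '[{"ax":0,"ay":0,"az":-5,"x":-15,"y":-55,"z":0,"jaw":50},{"ax":0,"ay":0,"az":-10,"x":-30,"y":-110,"z":0,"jaw":50},{"ax":0,"ay":0,"az":-15,"x":-45,"y":-165,"z":0,"jaw":50},{"ax":0,"ay":0,"az":-15,"x":-57,"y":-210,"z":0,"jaw":50},{"ax":0.1,"ay":-0.1,"az":-15,"x":-61,"y":-231,"z":0,"jaw":50},{"ax":0.1,"ay":-0.1,"az":-15,"x":-61,"y":-231,"z":0,"jaw":50},{"ax":0.1,"ay":-0.1,"az":-15,"x":-61,"y":-231,"z":0,"jaw":50}]'
cat > look.py <<'E'
import sys
from h import *
tag=sys.argv[1];st()
for n in("scene","side","wrist"):
    C,p,d,s=snap(n);cv2.imwrite(f"pics/{tag}_{n}.png",p[:,:,::-1]);np.savez(f"{tag}_{n}",p=p,d=d)
    for a in sys.argv[2:]:
        c,z=a.split(":")
        try:print(n,c,box(C,p,d,c,float(z)))
        except Exception as e:print(n,c,"none")
E
python3 look.py g1 green:.151 blue:.04 yellow:.04
python3 -c "
import cv2,numpy as np
a=[cv2.imread('pics/g1_%s.png'%n) for n in('scene','side')]
cv2.imwrite('pics/g1.png',np.hstack([a[0][180:420,150:450],a[1][180:420,150:450]]))"
```

```text
t: 4.45
tcp_pos: [0.5396, -0.0374, 0.1167]
tcp_rot: [-0.001, 0.974, 0.227, -0.001]
contact_force: [0.8, 0.6, -1.9]
width: 0.0594
gripper_force: 66.0
t 4.45 tcp [539.6 -37.4 116.7] phi 26.23 w 59.4 gf 66.0 F [ 0.8  0.6 -1.9] q [ -9.   3. 102.   0.  75.  54.]
scene green [558.4 -32.4 -62.9  65.3  59.3 149.3 253.  311.5 256.6]
scene blue [542.1 -35.5  26.1  95.4  67.6  41.7 566.  302.5 296.6]
scene yellow [ 438.6 -230.    13.2   99.1   63.3   41.2  527.   194.9  302.1]
side green [524.4 -50.4  25.7  66.4  61.9 146.5 330.  310.2 254.6]
side blue [536.8 -38.9  25.8  91.9  61.8  38.8 605.  321.7 293.5]
side yellow [ 434.  -233.4   12.9   89.8   60.5   39.  1091.   294.2  400.9]
wrist green [  546.5   -35.8    26.3    78.4    58.    148.9 14146.    327.3   306.6]
wrist blue [ 573.6  -18.1  -63.8   58.9   18.3   41.2 2619.   320.   191.7]
wrist yellow [ 448.1 -213.    27.5   44.3   19.7   41.2  409.   464.5  432.2]
```

View pics/g1.png

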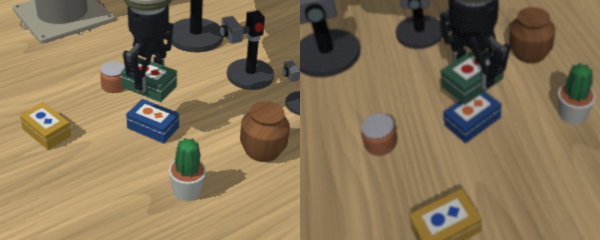

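The crop shows the green box held over the blue one, with the jar, cactus and tin all clear of the hand. I combine the camera differences into a small correction (+2.7 along, -1.5 across). I then descend to about 6 mm above the blue box and compare edges there.

```bash
python3 -m creep '[{"ax":0,"ay":0,"az":0,"x":2.7,"y":-1.5,"z":20,"jaw":50},{"ax":0,"ay":0,"az":0,"x":2.7,"y":-1.5,"z":42,"jaw":50},{"ax":0,"ay":0,"az":0,"x":2.7,"y":-1.5,"z":56,"jaw":50},{"ax":0,"ay":0,"az":0,"x":2.7,"y":-1.5,"z":61,"jaw":50},{"ax":0,"ay":0,"az":0,"x":2.7,"y":-1.5,"z":61,"jaw":50},{"ax":0,"ay":0,"az":0,"x":2.7,"y":-1.5,"z":61,"jaw":50}]'
python3 look.py g2 green:.086 blue:.04
python3 -c "
import cv2,numpy as np
a=[cv2.imread('pics/g2_%s.png'%n) for n in('scene','side','wrist')]
f=lambda i:cv2.resize(i,(400,300),interpolation=cv2.INTER_CUBIC)
cv2.imwrite('pics/g2.png',np.vstack([np.hstack([f(a[0][250:340,250:370]),f(a[1][240:330,265:385])]),np.hstack([f(a[2][60:420,80:560]),f(a[2][60:420,80:560])*0])]))"
```

```text
t: 5.35
tcp_pos: [0.5417, -0.0341, 0.0572]
tcp_rot: [-0.0, 0.974, 0.227, -0.0]
contact_force: [-0.2, -0.1, -1.5]
width: 0.0592
gripper_force: 66.0
t 5.35 tcp [541.7 -34.1  57.2] phi 26.25 w 59.2 gf 66.0 F [-0.2 -0.1 -1.5] q [ -9.   8. 104.   0.  68.  55.]
scene green [561.5 -21.7 -42.4  82.   50.8  89.2 284.  313.1 282.5]
scene blue [559.1 -46.5  55.8 104.7  56.9  41.2 278.  302.9 301.5]
side green [526.6 -42.5  25.7  69.4  67.   86.4 395.  311.9 279.2]
side blue [534.8 -61.3  -6.  103.9  52.9  39.1 246.  320.8 298.4]
wrist green [  545.9   -33.4    26.3    83.1    60.8    89.2 15829.    320.2   301.4]
wrist blue [580.8 -14.4 -63.8  58.4   3.3  40.4 907.  321.3 203.9]
```

View pics/g2.png

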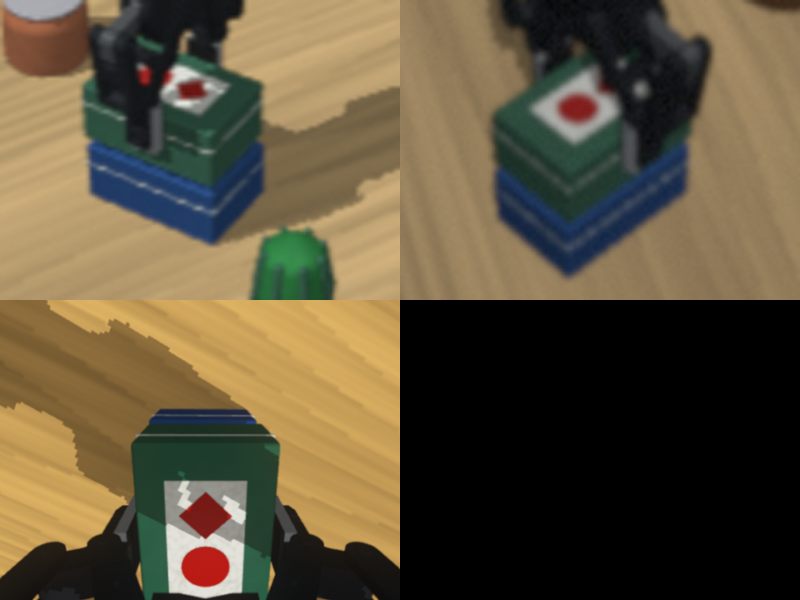

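The picture shows the green box 6–8 mm above the blue one. In the scene crop the vertical edges line up at x=84/89, 211/211 and 263/263, and in the side crop at 495/497, 570/570 and 690/688. That is within about 1 mm, so I lower it gently.

```bash
python3 -m creep '[{"ax":0,"ay":0,"az":0,"x":0,"y":0,"z":3,"jaw":50},{"ax":0,"ay":0,"az":0,"x":0,"y":0,"z":5,"jaw":50},{"ax":0,"ay":0,"az":0,"x":0,"y":0,"z":6.5,"jaw":50},{"ax":0,"ay":0,"az":0,"x":0,"y":0,"z":7,"jaw":50},{"ax":0,"ay":0,"az":0,"x":0,"y":0,"z":7,"jaw":50}]'
```

```text
t: 6.12
tcp_pos: [0.541, -0.0339, 0.0493]
tcp_rot: [-0.001, 0.974, 0.227, -0.001]
contact_force: [-0.5, 1.1, -0.1]
width: 0.0589
gripper_force: 66.2
```

```bash
python3 -m creep '[{"ax":0,"ay":0,"az":0,"x":0,"y":0,"z":0.3,"jaw":66},{"ax":0,"ay":0,"az":0,"x":0,"y":0,"z":0.3,"jaw":75},{"ax":0,"ay":0,"az":0,"x":0,"y":0,"z":0.3,"jaw":85},{"ax":0,"ay":0,"az":0,"x":0,"y":0,"z":0.3,"jaw":85},{"ax":0,"ay":0,"az":0,"x":0,"y":0,"z":-10,"jaw":85},{"ax":0,"ay":0,"az":0,"x":0,"y":0,"z":-40,"jaw":85},{"ax":0,"ay":0,"az":0,"x":0,"y":0,"z":-90,"jaw":85},{"ax":0,"ay":0,"az":0,"x":0,"y":0,"z":-150,"jaw":85},{"ax":0,"ay":0,"az":0,"x":0,"y":0,"z":-160,"jaw":85}]';python3 -c "
from h import *
st();go(436-39,-231-9,200,12.9)"
```

```text
t: 7.25
tcp_pos: [0.5444, -0.0346, 0.2162]
tcp_rot: [0.001, 0.974, 0.227, 0.004]
contact_force: [-0.6, -0.7, -0.2]
width: 0.085
gripper_force: 0.0
t 7.25 tcp [544.4 -34.6 216.2] phi 26.26 w 85.0 gf 0.0 F [-0.6 -0.7 -0.2] q [-9. -1. 96.  0. 85. 55.]
shift [-223.1  119.    15.1] turn [ 0.18 -0.41 13.36]
```

```bash
python3 -m creep '[{"ax":0,"ay":0,"az":5,"x":-50,"y":27,"z":10,"jaw":85},{"ax":0,"ay":0,"az":10,"x":-100,"y":54,"z":10,"jaw":85},{"ax":0,"ay":0,"az":13.4,"x":-150,"y":80,"z":10,"jaw":85},{"ax":0,"ay":0,"az":13.4,"x":-200,"y":107,"z":10,"jaw":85},{"ax":0,"ay":0,"az":13.4,"x":-223,"y":119,"z":10,"jaw":85},{"ax":0,"ay":0,"az":13.4,"x":-223,"y":119,"z":10,"jaw":85},{"ax":0,"ay":0,"az":13.4,"x":-223,"y":119,"z":10,"jaw":85},{"ax":0,"ay":0,"az":13.4,"x":-223,"y":119,"z":10,"jaw":85}]';python3 look.py y1 green:.08 blue:.04 yellow:.04
```

```text
t: 8.25
tcp_pos: [0.3945, -0.2386, 0.1993]
tcp_rot: [-0.001, 0.994, 0.113, -0.001]
contact_force: [0.2, 0.1, 0.2]
width: 0.085
gripper_force: 0.0
t 8.25 tcp [ 394.5 -238.6  199.3] phi 12.94 w 85.0 gf 0.0 F [0.2 0.1 0.2] q [-38. -13. 109.  -0.  85.  40.]
scene green [542.5 -36.8  26.1  94.3  66.5  81.6 521.  302.4 282.4]
scene blue [564.6 -47.9  59.5 104.2  54.8  39.9 139.  304.2 302.6]
scene yellow [ 438.5 -229.9   13.5   99.1   63.    41.4  521.   194.9  302.1]
side green [536.6 -42.3  26.3  90.7  59.1  78.3 564.  322.1 278.6]
side blue [ 422.9 -232.8   12.4   19.2   18.7   39.6  135.   287.4  399.3]
side yellow [ 434.  -233.2   12.9   89.7   60.2   39.  1083.   294.2  400.7]
wrist green [ 504.   -52.8  -79.4   67.1   28.6   80.9 2821.    91.4   20.4]
wrist blue [ 423.7 -232.9  -77.    20.6   20.6   41.6  490.   326.3  187.9]
wrist yellow [ 436.2 -230.7   13.    90.7   60.2   41.1 4650.   326.8  168.8]
```

```bash
python3 -c "
from h import *
st();go(436.2,-231,9,13)"
```

```text
t 8.4 tcp [ 394.4 -238.8  199.3] phi 12.94 w 84.7 gf 0.0 F [ 0.3 -0.2 -0.1] q [-38. -13. 109.  -0.  85.  40.]
shift [ 42.8   2.1 190.2] turn [-0.1   0.11 -0.06]
```

```bash
python3 -m creep '[{"ax":0,"ay":0,"az":0,"x":42.5,"y":2,"z":40,"jaw":85},{"ax":0,"ay":0,"az":0,"x":42.5,"y":2,"z":95,"jaw":85},{"ax":0,"ay":0,"az":0,"x":42.5,"y":2,"z":140,"jaw":85},{"ax":0,"ay":0,"az":0,"x":42.5,"y":2,"z":170,"jaw":85},{"ax":0,"ay":0,"az":0,"x":42.5,"y":2,"z":184,"jaw":85},{"ax":0,"ay":0,"az":0,"x":42.5,"y":2,"z":189.5,"jaw":85},{"ax":0,"ay":0,"az":0,"x":42.5,"y":2,"z":189.5,"jaw":85},{"ax":0,"ay":0,"az":0,"x":42.5,"y":2,"z":189.5,"jaw":50},{"ax":0,"ay":0,"az":0,"x":42.5,"y":2,"z":189.5,"jaw":50},{"ax":0,"ay":0,"az":0,"x":42.5,"y":2,"z":189.5,"jaw":50},{"ax":0,"ay":0,"az":0,"x":42.5,"y":2,"z":189.5,"jaw":50},{"ax":0,"ay":0,"az":0,"x":42.5,"y":2,"z":189.5,"jaw":50}]'; python3 -c "
from h import *
st()"
```

```text
t: 9.9
tcp_pos: [0.4365, -0.2325, 0.0114]
tcp_rot: [0.0, 0.994, 0.112, -0.0]
contact_force: [-1.0, 1.4, 7.0]
width: 0.0587
gripper_force: 65.7
t 9.9 tcp [ 436.5 -232.5   11.4] phi 12.85 w 58.7 gf 65.7 F [-1.   1.4  7. ] q [-34.   5. 113.  -0.  63.  43.]
```

```bash
python3 -m creep '[{"ax":0,"ay":0,"az":0,"x":0,"y":0,"z":-10,"jaw":50},{"ax":0,"ay":0,"az":0,"x":0,"y":0,"z":-50,"jaw":50},{"ax":0,"ay":0,"az":0,"x":0,"y":0,"z":-105,"jaw":50},{"ax":0,"ay":0,"az":0,"x":0,"y":0,"z":-145,"jaw":50},{"ax":0,"ay":0,"az":0,"x":0,"y":0,"z":-145,"jaw":50}]'; python3 -c "
from h import *
st();go(538.5,-34.4,155,26.2)"
```

```text
t: 10.52
tcp_pos: [0.4381, -0.2335, 0.1597]
tcp_rot: [0.002, 0.994, 0.112, 0.002]
contact_force: [0.0, 0.4, -2.0]
width: 0.0593
gripper_force: 65.1
t 10.53 tcp [ 438.1 -233.5  159.7] phi 12.86 w 59.3 gf 65.1 F [ 0.   0.4 -2. ] q [-34.  -6. 107.  -0.  79.  43.]
shift [ 142.2 -171.7    4.5] turn [  0.28  -0.18 -13.34]
```

```bash
python3 -m creep '[{"ax":0,"ay":0,"az":-5,"x":35,"y":-43,"z":0,"jaw":50},{"ax":0,"ay":0,"az":-10,"x":70,"y":-85,"z":0,"jaw":50},{"ax":0,"ay":0,"az":-13.3,"x":105,"y":-128,"z":0,"jaw":50},{"ax":0,"ay":0,"az":-13.3,"x":132,"y":-160,"z":0,"jaw":50},{"ax":0,"ay":0,"az":-13.3,"x":142,"y":-172,"z":0,"jaw":50},{"ax":0,"ay":0,"az":-13.3,"x":142,"y":-172,"z":0,"jaw":50},{"ax":0,"ay":0,"az":-13.3,"x":142,"y":-172,"z":0,"jaw":50},{"ax":0,"ay":0,"az":-13.3,"x":142,"y":-172,"z":0,"jaw":50}]'; python3 -c "
from h import *
st();go(538.5,-34.4,98,26.2)"
```

```text
t: 11.52
tcp_pos: [0.5355, -0.0339, 0.1547]
tcp_rot: [-0.001, 0.974, 0.225, -0.001]
contact_force: [-0.2, 0.3, -1.3]
width: 0.0589
gripper_force: 65.1
t 11.53 tcp [535.5 -33.9 154.7] phi 26.06 w 58.9 gf 65.1 F [-0.2  0.3 -1.3] q [ -9.   1. 101.   0.  79.  55.]
shift [ 2.6  1.9 56.7] turn [-0.11  0.11 -0.14]
```

```bash
python3 -m creep '[{"ax":0,"ay":0,"az":-0.1,"x":2.6,"y":1.9,"z":20,"jaw":50},{"ax":0,"ay":0,"az":-0.1,"x":2.6,"y":1.9,"z":42,"jaw":50},{"ax":0,"ay":0,"az":-0.1,"x":2.6,"y":1.9,"z":54,"jaw":50},{"ax":0,"ay":0,"az":-0.1,"x":2.6,"y":1.9,"z":57,"jaw":50},{"ax":0,"ay":0,"az":-0.1,"x":2.6,"y":1.9,"z":57,"jaw":50},{"ax":0,"ay":0,"az":-0.1,"x":2.6,"y":1.9,"z":57,"jaw":50},{"ax":0,"ay":0,"az":-0.1,"x":2.6,"y":1.9,"z":57,"jaw":50}]'
python3 look.py y2 yellow:.126
python3 -c "
import cv2,numpy as np
a=[cv2.imread('pics/y2_%s.png'%n) for n in('scene','side','wrist')]
f=lambda i:cv2.resize(i,(400,300),interpolation=cv2.INTER_CUBIC)
cv2.imwrite('pics/y2.png',np.vstack([np.hstack([f(a[0][240:330,250:370]),f(a[1][225:315,265:385])]),np.hstack([f(a[2][60:420,80:560]),f(a[2][60:420,80:560])*0])]))"
```

```text
t: 12.4
tcp_pos: [0.5395, -0.0332, 0.0986]
tcp_rot: [-0.001, 0.974, 0.227, -0.0]
contact_force: [-0.3, 0.1, -1.0]
width: 0.0587
gripper_force: 65.1
t 12.4 tcp [539.5 -33.2  98.6] phi 26.26 w 58.7 gf 65.1 F [-0.3  0.1 -1. ] q [ -9.   4. 103.   0.  73.  55.]
scene yellow [561.5 -19.2 -39.8  86.1  54.5 128.5 321.  313.8 265.6]
side yellow [526.2 -42.2  27.5  71.   63.5 125.4 383.  309.9 262.6]
wrist yellow [  543.8   -32.2    26.3    86.     60.9   128.  18220.    326.    294.3]
```

View pics/y2.png

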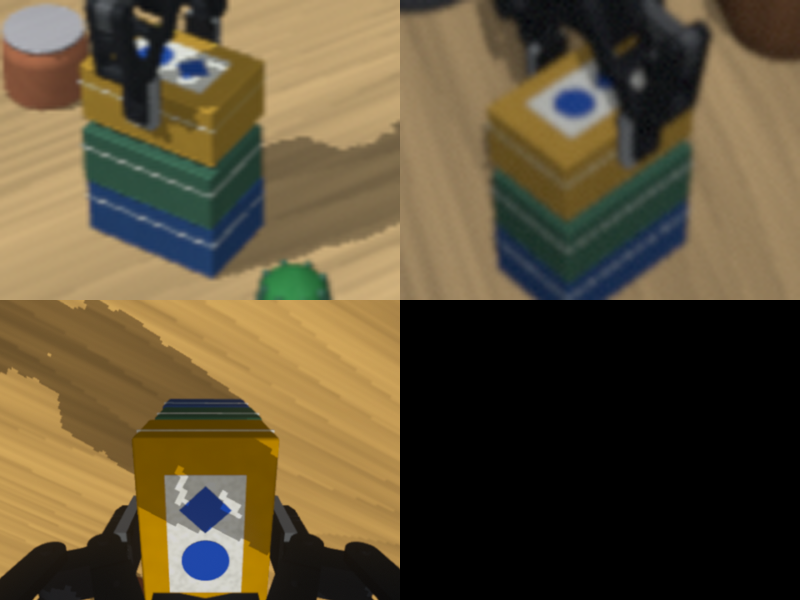

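The yellow box is about 7 mm above the green. Edges are at 81/84, 211/213 and 265/262 in the scene crop, and 488/494, 567/568 and 693/691 in the side crop, so it is square within about 1 mm. Lowering it.

```bash
python3 -m creep '[{"ax":0,"ay":0,"az":0,"x":0,"y":0,"z":3,"jaw":50},{"ax":0,"ay":0,"az":0,"x":0,"y":0,"z":5,"jaw":50},{"ax":0,"ay":0,"az":0,"x":0,"y":0,"z":6.3,"jaw":50},{"ax":0,"ay":0,"az":0,"x":0,"y":0,"z":7,"jaw":50},{"ax":0,"ay":0,"az":0,"x":0,"y":0,"z":7,"jaw":50}]'
```

```text
t: 13.18
tcp_pos: [0.5391, -0.0332, 0.0914]
tcp_rot: [-0.001, 0.974, 0.227, -0.001]
contact_force: [-3.1, 0.1, 4.8]
width: 0.059
gripper_force: 65.7
```

Contact at 4.8 N, so I release and rise.

```bash
python3 -m creep '[{"ax":0,"ay":0,"az":0,"x":0,"y":0,"z":-0.5,"jaw":64},{"ax":0,"ay":0,"az":0,"x":0,"y":0,"z":-0.5,"jaw":75},{"ax":0,"ay":0,"az":0,"x":0,"y":0,"z":-0.5,"jaw":85},{"ax":0,"ay":0,"az":0,"x":0,"y":0,"z":-0.5,"jaw":85},{"ax":0,"ay":0,"az":0,"x":0,"y":0,"z":-10,"jaw":85},{"ax":0,"ay":0,"az":0,"x":0,"y":0,"z":-40,"jaw":85},{"ax":0,"ay":0,"az":0,"x":0,"y":0,"z":-90,"jaw":85},{"ax":0,"ay":0,"az":0,"x":0,"y":0,"z":-150,"jaw":85},{"ax":0,"ay":0,"az":0,"x":0,"y":0,"z":-190,"jaw":85},{"ax":0,"ay":0,"az":0,"x":0,"y":0,"z":-190,"jaw":85}]';python3 -c "
from h import *
st()
for n in('scene','side'):
    C,p,d,s=snap(n);np.savez('m1_'+n,p=p,d=d)
    print(n,box(C,p,d,'yellow',.12,(.54,-.04)))
"
```

```text
t: 14.42
tcp_pos: [0.5415, -0.0336, 0.2865]
tcp_rot: [0.001, 0.974, 0.227, 0.003]
contact_force: [0.2, 0.2, -0.1]
width: 0.0848
gripper_force: 0.0
t 14.43 tcp [541.5 -33.6 286.5] phi 26.26 w 84.8 gf 0.0 F [ 0.2  0.2 -0.1] q [-9. -3. 90.  0. 92. 55.]
scene [541.1 -35.6  26.3  96.2  67.6 121.7 558.  301.7 265.5]
side [536.3 -40.5  25.8  91.5  60.6 118.2 589.  321.3 261.5]
```

The stack is good: all three tops agree within about 2 mm and 0.5° in each camera. Next is the middle mast. Rough estimate is a head at (500,250) with its x heading near -12°, so I hover south of it and look down with tool y along head x.

```bash
python3 -c "
from h import *
go(488,185,300,78)"
```

```text
shift [  50.4 -218.6  -18.4] turn [ -0.08  -0.   -51.74]
```

```bash
python3 -m creep '[{"ax":0,"ay":0,"az":-9,"x":10,"y":-44,"z":-18,"jaw":85},{"ax":0,"ay":0,"az":-18,"x":20,"y":-88,"z":-18,"jaw":85},{"ax":0,"ay":0,"az":-27,"x":30,"y":-132,"z":-18,"jaw":85},{"ax":0,"ay":0,"az":-36,"x":40,"y":-176,"z":-18,"jaw":85},{"ax":0,"ay":0,"az":-45,"x":50,"y":-218,"z":-18,"jaw":85},{"ax":0,"ay":0,"az":-51.7,"x":50,"y":-218,"z":-18,"jaw":85},{"ax":0,"ay":0,"az":-51.7,"x":50,"y":-218,"z":-18,"jaw":85},{"ax":0,"ay":0,"az":-51.7,"x":50,"y":-218,"z":-18,"jaw":85},{"ax":0,"ay":0,"az":-51.7,"x":50,"y":-218,"z":-18,"jaw":85}]'; python3 w.py mw1
```

```text
t: 15.65
tcp_pos: [0.4878, 0.1837, 0.2987]
tcp_rot: [-0.001, 0.778, 0.628, -0.001]
contact_force: [-0.0, -0.5, -0.1]
width: 0.085
gripper_force: 0.0
t 15.7 tcp [487.9 183.7 298.9] phi 77.83 w 85.1 gf 0.0 F [-0.4  0.5  0.7] q [15. -6. 92.  0. 94. 27.]
```

View pics/mw1.png

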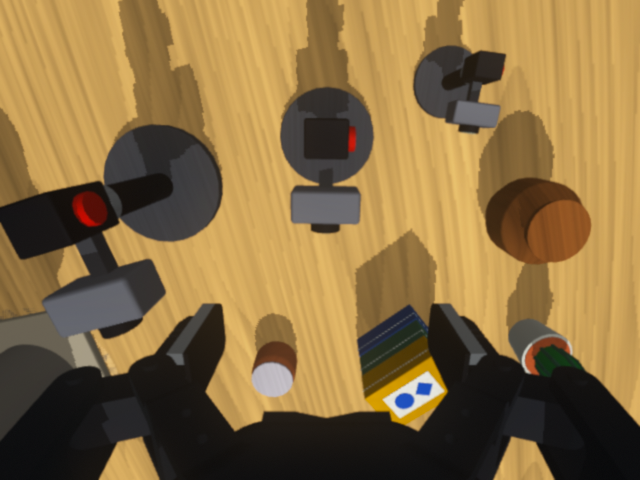

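The wrist view shows the middle mast dead ahead. Its head top is at (327,138), the red button on the right at (352,138), the grey camera below it at (326,205) and the foot centre at about (327,135). Next I measure the head's top face.

```bash
cat > mast.py <<'E'
import sys
from h import *
def mast(C,p,d,ztop,near,v=1):
    vv,u=np.nonzero(d>0);w=pts(C,np.c_[u,vv],d[vv,u])
    hsv=cv2.cvtColor(p,cv2.COLOR_RGB2HSV)[vv,u]
    k=np.hypot(w[:,0]-near[0],w[:,1]-near[1])<.035
    t=k&(w[:,2]>ztop-.006)&(hsv[:,2]<90)
    g=plane(C,np.c_[u,vv][t],ztop)[:,:2]*1000
    print("head top",cv2.minAreaRect(g.astype(np.float32)),"z",np.median(w[t][:,2]).round(4),t.sum())
    red=((hsv[:,0]<7)|(hsv[:,0]>173))&(hsv[:,1]>160)&(hsv[:,2]>80)
    b=red&(np.hypot(w[:,0]-near[0]-.02,w[:,1]-near[1])<.045)&(abs(w[:,2]-ztop+.022)<.02)
    if b.sum(): print("button",np.median(w[b],0).round(4),b.sum())
    f=(np.hypot(w[:,0]-near[0],w[:,1]-near[1])<.075)&(abs(w[:,2]-.014)<.006)
    m=np.zeros(d.shape,np.uint8);m[vv[f],u[f]]=255
    g=plane(C,np.c_[u,vv][f],.014)[:,:2]*1000
    print("foot circle",cv2.minEnclosingCircle(g.astype(np.float32)),f.sum())
    # camera body
    c=(np.hypot(w[:,0]-near[0],w[:,1]-near[1])<.11)&(abs(w[:,2]-(ztop-.010))<.004)&(hsv[:,1]<70)&(w[:,1]<near[1]-.025)
    g=plane(C,np.c_[u,vv][c],ztop-.010)[:,:2]*1000
    if c.sum(): print("camera top",cv2.minAreaRect(g.astype(np.float32)),c.sum())
E
python3 - <<'E'
from mast import *
f=np.load("mw1.npz");C=cam("wrist",sense());mast(C,f["p"],f["d"],.166,plane(C,[[327,138]],.166)[0])
for n in("scene","side"):
    f=np.load(n+"0.npz");print(n);mast(cam(n),f["p"],f["d"],.166,(.500,.250))
E
```

```text
head top ((502.960205078125, 252.26522827148438), (29.920419692993164, 34.03663635253906), 77.8187026977539) z 0.1673 1861
button [0.5228 0.2473 0.1539] 154
foot circle ((503.3292541503906, 252.40267944335938), 55.31416702270508) 4685
camera top ((490.5074462890625, 199.33641052246094), (29.03293800354004, 56.365665435791016), 76.80049133300781) 2289
scene
head top ((504.5924072265625, 250.8966827392578), (35.60087203979492, 47.82828903198242), 74.96973419189453) z 0.1681 164
button [0.523  0.2464 0.1483] 54
foot circle ((504.65325927734375, 251.27064514160156), 60.96419906616211) 983
camera top ((490.828125, 193.58148193359375), (39.891990661621094, 67.77381896972656), 75.0826187133789) 214
side
head top ((500.5777893066406, 245.2503204345703), (30.36297607421875, 33.319515228271484), 72.06938934326172) z 0.1639 141
button [0.5184 0.2396 0.1507] 20
foot circle ((500.16552734375, 246.3792724609375), 57.24702835083008) 1045
camera top ((488.508544921875, 192.73204040527344), (30.45055389404297, 56.901390075683594), 77.20336151123047) 232
```

```bash
python3 -c "
from h import *
go(503,252.2,230,77.7)"
```

```text
shift [70.1  0.5 68.9] turn [-0.16 -0.02  0.13]
```

```bash
python3 -m creep '[{"ax":0,"ay":0,"az":0,"x":35,"y":0.5,"z":20,"jaw":85},{"ax":0,"ay":0,"az":0,"x":60,"y":0.5,"z":50,"jaw":85},{"ax":0,"ay":0,"az":0,"x":70,"y":0.5,"z":68,"jaw":85},{"ax":0,"ay":0,"az":0,"x":70,"y":0.5,"z":68,"jaw":85},{"ax":0,"ay":0,"az":0,"x":70,"y":0.5,"z":68,"jaw":85},{"ax":0,"ay":0,"az":0,"x":70,"y":0.5,"z":68,"jaw":85}]'; python3 - <<'E'
from mast import *
st()
C,p,d,s=snap("wrist");cv2.imwrite("pics/mw2.png",p[:,:,::-1]);mast(C,p,d,.166,(.503,.252))
C,p,d,s=snap("side");cv2.imwrite("pics/mw2s.png",p[:,:,::-1])
go(503,252.2,122,77.7)
E
```

```text
t: 16.45
tcp_pos: [0.5035, 0.2523, 0.2328]
tcp_rot: [-0.001, 0.778, 0.629, 0.001]
contact_force: [-0.1, -0.2, -0.4]
width: 0.0849
gripper_force: 0.0
t 16.45 tcp [503.5 252.3 232.8] phi 77.91 w 84.9 gf 0.0 F [-0.1 -0.2 -0.4] q [21.  2. 91.  0. 87. 33.]
head top ((484.6933288574219, 166.36802673339844), (209.59788513183594, 252.31666564941406), 77.91639709472656) z 0.3199 22883
button [0.5231 0.2512 0.1537] 176
foot circle ((503.24517822265625, 252.8807373046875), 54.7886962890625) 5950
camera top ((490.48284912109375, 199.7305908203125), (31.61945915222168, 56.43354797363281), 76.67475891113281) 2941
shift [ -0.4  -0.2 110.4] turn [-0.04 -0.09  0.21]
```

```bash
python3 -m creep '[{"ax":0,"ay":0,"az":0.2,"x":-0.3,"y":0,"z":30,"jaw":85},{"ax":0,"ay":0,"az":0.2,"x":-0.3,"y":0,"z":60,"jaw":85},{"ax":0,"ay":0,"az":0.2,"x":-0.3,"y":0,"z":85,"jaw":85},{"ax":0,"ay":0,"az":0.2,"x":-0.3,"y":0,"z":100,"jaw":85},{"ax":0,"ay":0,"az":0.2,"x":-0.3,"y":0,"z":108,"jaw":85},{"ax":0,"ay":0,"az":0.2,"x":-0.3,"y":0,"z":110,"jaw":85},{"ax":0,"ay":0,"az":0.2,"x":-0.3,"y":0,"z":110,"jaw":85},{"ax":0,"ay":0,"az":0.2,"x":-0.3,"y":0,"z":110,"jaw":85}]'; python3 - <<'E'
from h import *
st()
C,p,d,s=snap("scene");cv2.imwrite("pics/mw3.png",cv2.resize(p[130:280,330:480,::-1],(600,600),interpolation=cv2.INTER_CUBIC))
E
```

```text
t: 17.55
tcp_pos: [0.503, 0.2528, 0.1222]
tcp_rot: [-0.001, 0.778, 0.628, 0.0]
contact_force: [-0.4, 0.2, -0.3]
width: 0.0849
gripper_force: 0.0
t 17.55 tcp [503.  252.8 122.2] phi 77.76 w 84.9 gf 0.0 F [-0.4  0.2 -0.3] q [21.  6. 98.  0. 76. 34.]
```

View pics/mw3.png

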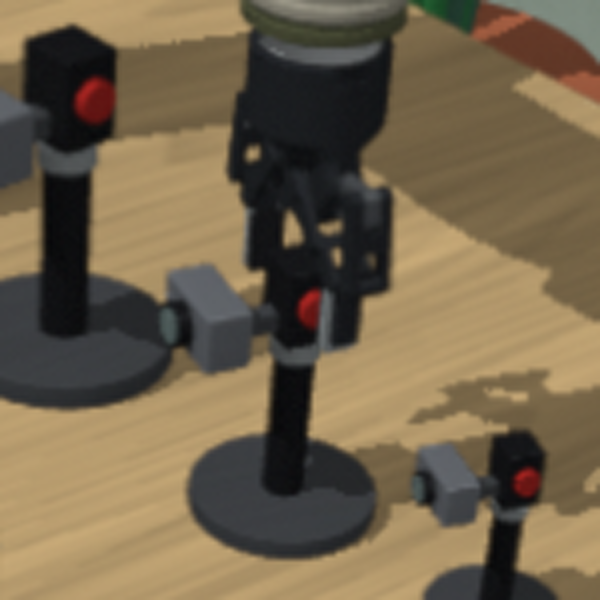

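The fingers straddle the middle head: the right pad spans crop rows of about 290–350, level with the button at (312,308). Closing now.

```bash
python3 -m creep '[{"ax":0,"ay":0,"az":0,"x":0,"y":0,"z":0,"jaw":60},{"ax":0,"ay":0,"az":0,"x":0,"y":0,"z":0,"jaw":44},{"ax":0,"ay":0,"az":0,"x":0,"y":0,"z":0,"jaw":36},{"ax":0,"ay":0,"az":0,"x":0,"y":0,"z":0,"jaw":25},{"ax":0,"ay":0,"az":0,"x":0,"y":0,"z":0,"jaw":25},{"ax":0,"ay":0,"az":0,"x":0,"y":0,"z":0,"jaw":25},{"ax":0,"ay":0,"az":0,"x":0,"y":0,"z":0,"jaw":25}]'
```

```text
t: 18.48
tcp_pos: [0.5022, 0.2527, 0.122]
tcp_rot: [-0.001, 0.779, 0.627, -0.001]
contact_force: [-4.7, -0.6, 6.6]
width: 0.0335
gripper_force: 60.9
```

Width is 33.5 mm, so the button is flush. I pull up partway first and check.

```bash
python3 -m creep '[{"ax":0,"ay":0,"az":0,"x":0,"y":0,"z":-5,"jaw":25},{"ax":0,"ay":0,"az":0,"x":0,"y":0,"z":-14,"jaw":25},{"ax":0,"ay":0,"az":0,"x":0,"y":0,"z":-25,"jaw":25},{"ax":0,"ay":0,"az":0,"x":0,"y":0,"z":-36,"jaw":25},{"ax":0,"ay":0,"az":0,"x":0,"y":0,"z":-47,"jaw":25},{"ax":0,"ay":0,"az":0,"x":0,"y":0,"z":-58,"jaw":25},{"ax":0,"ay":0,"az":0,"x":0,"y":0,"z":-69,"jaw":25},{"ax":0,"ay":0,"az":0,"x":0,"y":0,"z":-80,"jaw":25},{"ax":0,"ay":0,"az":0,"x":0,"y":0,"z":-91,"jaw":25}]'
```

```text
t: 19.6
tcp_pos: [0.5022, 0.2527, 0.2128]
tcp_rot: [-0.001, 0.778, 0.628, -0.001]
contact_force: [-3.7, 4.7, -3.5]
width: 0.0334
gripper_force: 60.4
```

```bash
python3 -m creep '[{"ax":0,"ay":0,"az":0,"x":0,"y":0,"z":-11,"jaw":25},{"ax":0,"ay":0,"az":0,"x":0,"y":0,"z":-22,"jaw":25},{"ax":0,"ay":0,"az":0,"x":0,"y":0,"z":-32,"jaw":25},{"ax":0,"ay":0,"az":0,"x":0,"y":0,"z":-40,"jaw":25},{"ax":0,"ay":0,"az":0,"x":0,"y":0,"z":-45,"jaw":25},{"ax":0,"ay":0,"az":0,"x":0,"y":0,"z":-48,"jaw":25},{"ax":0,"ay":0,"az":0,"x":0,"y":0,"z":-49.5,"jaw":25},{"ax":0,"ay":0,"az":0,"x":0,"y":0,"z":-49.5,"jaw":25},{"ax":0,"ay":0,"az":0,"x":0,"y":0,"z":-49.5,"jaw":25}]'
```

```text
t: 20.72
tcp_pos: [0.5021, 0.2527, 0.262]
tcp_rot: [-0.002, 0.778, 0.628, -0.001]
contact_force: [-3.8, 4.7, -3.1]
width: 0.0333
gripper_force: 61.9
```

```bash
python3 -m creep '[{"ax":0,"ay":0,"az":0,"x":0,"y":0,"z":-0.7,"jaw":25},{"ax":0,"ay":0,"az":0,"x":0,"y":0,"z":-1.2,"jaw":25},{"ax":0,"ay":0,"az":0,"x":0,"y":0,"z":-1.2,"jaw":25},{"ax":0,"ay":0,"az":0,"x":0,"y":0,"z":-1.2,"jaw":25}]'; python3 - <<'E'
from h import *
st()
a=[]
for n,b in(("scene",(100,340)),("side",(60,200))):
    C,p,d,s=snap(n);a.append(cv2.resize(p[b[0]:b[0]+150,b[1]:b[1]+150,::-1],(400,400)))
    for c,z in(("yellow",.12),):print(n,c,box(C,p,d,c,z,(.54,-.04)))
cv2.imwrite("pics/end.png",np.hstack(a))
E
```

```text
t: 21.22
tcp_pos: [0.5021, 0.2526, 0.262]
tcp_rot: [-0.002, 0.778, 0.628, -0.001]
contact_force: [-0.8, 6.2, -9.7]
width: 0.0332
gripper_force: 61.3
t 21.23 tcp [502.1 252.6 262. ] phi 77.78 w 33.2 gf 61.3 F [-0.8  6.2 -9.7] q [21.  1. 89.  0. 90. 34.]
scene yellow [541.3 -35.7  26.1  96.3  67.7 121.5 568.  301.8 265.5]
side yellow [535.9 -40.2  26.2  91.8  61.  118.3 605.  321.1 261.5]
```

View pics/end.png

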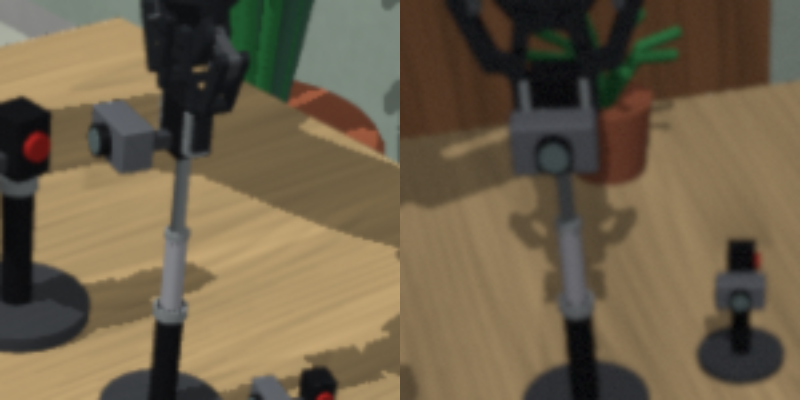

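The picture shows the mast fully extended with two sections out. The head is between the fingers at scene crop (185,120) and the button is covered by the pad. The force rose to about 10 N with no further motion, so it is at the hard stop, and the stack is unmoved.

```bash
python3 -c "
from rig import r
print(r.job_done())"
```

```text
the job is handed in; nothing more can be done
None
```

I stacked green on blue and yellow on green, with the edges lined up to about 1–2 mm. I then pulled the middle-sized mast up to its second stop and handed the job in at about 21 s, still holding it there with the button pressed.

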